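Key the jar table onto the cap torque tester

TASK

The round jar table of the cap torque tester is sitting loose and proud on its turret. With a fingertip against its posts, push it round until the notch in its rim is over the drive pin at the turret's edge, then press it straight down until it is fully home. Do not grip the posts or lift the table, leave the honey jars and the label roll where they stand, and take your hand away at the end.

Things in the scene. Friction and masses are not known exactly. Their poses are not given: they have to be found in the camera images.
- tester: Cap torque tester, fixed to the bench: grey housing 270 x 190 mm, 75 mm high, sloped keypad and display at its front (-x). Origin under the centre of the housing, on the bench; z up. On top, its axis 45 mm to +x of the origin, is the turret: an aluminium flange 136 mm across whose upper face is 90 mm above the bench. The turret does not turn.
- turret (a point): Centre of the turret's upper face (90 mm above the bench), on the axis about which the jar table turns; a socket here guides the table's stem. Three spring balls in the side of a round steel boss, 82 mm across and 15 mm high, hidden under the table, hold the table about 9 mm proud and let it slip down when it is pressed with some 10 N.
- pin (a point): Middle of the top of the upright dark steel drive pin: 9 mm across, 8 mm high above the turret face, chamfered, 59 mm from the turret axis on the tester's +x side (rear, away from the keypad). About half of the pin shows outside the jar table's rim. While the notch is not over it, it stops the table from going down. Axes as the tester's.
- jar_table: Loose black anodised aluminium disc on the turret, 116 mm across, 22 mm thick, about 0.45 kg. Origin at the centre of its underside, z up, x towards its notch. A 45 mm long stem below sits in the turret's socket, so that it can only turn (easily, either way round, under 2 N at a post) and sink. Its underside starts about 9 mm above the turret face; 0 mm when home.
- table_top (a point): Centre of the jar table's flat upper face (grey pad), where to press: about 121 mm above the bench at the start, 112 mm when home. Axes as the jar table's. Four upright smooth white plastic posts, 12 mm across and 25 mm high, stand on this face 39 mm from the axis, at 45, 135, 225 and 315 degrees from the notch; the clear space between neighbours is 43 mm.
- notch (a point): Middle of the mouth of the single notch in the jar table's rim, at the upper face, 58 mm from the axis along the table's x. The notch goes through the full thickness, is 14.5 mm wide at the rim and 6.5 mm deep, with radial sides (2.8 mm free on each side of the pin). When in line it lies straight above the pin.
- jar_a_mid (a point): Centre of a honey jar with a red cap, 58 mm across, 118 mm high, standing loose on the tester's +y side: leave alone.
- jar_b_mid (a point): Centre of the like honey jar on the tester's -y side: leave alone.
- roll_mid (a point): Centre of a loose roll of white labels, 90 mm across, 50 mm high, lying flat behind the tester: leave alone.
Things that resemble listed ones, but are neither listed nor needed, are in the scene too. Leave any green or orange look-alike of the jar_table alone.

How it is judged:
By the outcome, as a careful person would: the job done as asked, in the order asked, and still so for the second after the job is handed in, with the robot touching nothing.
It also fails if it takes over 64 s, if anything falls off the work surface, if the arm or the gripper's body presses on something with over 40 N, if the wrist force passes 120 N, or if a joint passes its speed limit or range.

ROBOT

A 7-joint arm with a two-finger parallel gripper is mounted at the origin on the work surface. World frame = base frame: x ahead of the robot, y to its left, z up, the work surface at z = 0. Lengths are in m, angles in rad, forces in N, time in s.
With the tool pointing down it reaches from about 0.4 to 0.85 m from the base axis. Payload 10.4 kg.
Tool frame: the origin (TCP) lies at the very end of the fingers, on their centre line; the grasp point (between the pads) lies 19 mm behind it (manip.grip_point_offset is the distance from the TCP to the grasp point, in m); z points along the fingers, y is the line along which they close (so a half turn about z gives the same grasp; the last joint's range is limited). The gripper opens to 85 mm and grips with 20 to 120 N. Pads are 22 mm wide; open, the fingers measure 114 mm over their backs; the gripper's body (76 mm by 85 mm) begins 54 mm behind the grasp point. The pads swing forward as they close: fully open they stand 13 mm farther back than shut.
Start: joints at [1.2, 0.332, -0.065, 1.46, 0.022, 1.35, -0.088], TCP at [0.213, -0.588, 0.196] pointing down, gripper open.
Joint ranges: [-2.6, 2.6], [-0.5, 2.12], [-1.47, 1.34], [0.16, 2.42], [-1.27, 4.41], [0.06, 2.06], [-2.6, 2.6]. Speed limits (rad/s): [2.22, 2.22, 2.79, 2.79, 3.14, 3.14, 3.14].

INTERFACE

Orientations are given as a unit quaternion [x, y, z, w].
In Python, from workcell import manip gives the robot as it stands. The module is installed in compiled form; this text tells all that it offers.
- The arm moves only by the shell command python3 -m inch 'ROWS' [OPENING] [FORCE]. ROWS is JSON, a list of rows, each a list of 2 entries, a list of its own where there are three numbers: the shift along the tool's x, y, z each as a share of 0.08 m, from -1 to 1, then the turn, a rotation vector about the tool's x, y, z each as a share of 45 degrees, from -1 to 1. A call has exactly 10 rows; each row is the pose to reach, as a shift and turn from the pose commanded when the call began, along the tool's axes at that moment; what a row does not reach only later rows make up. A row lasts 1/10 s, in which the tool goes at most 50 mm and 8.59 degrees, less where a joint would pass 70% of its speed; a pose out of reach is approached as far as the arm can. A call with a number of a shift or a turn outside -1 to 1 is refused whole. A call with a gripper value outside its range is refused whole. OPENING is the opening, from 0 (shut) to 1 (fully open), set as the call begins (- or left out, the last holds). The fingers move at their own pace and stop on an object; FORCE is the grip in N (left out, the last holds). Time passes only in rows, so rows that repeat a pose let the fingers close, or fill a call up. It gives the time, the measured TCP pose, the force, the opening and the grip force at its end, in the units of the state.
- manip.get_obs(): the state, without advancing time (a new reading comes with each control period).
- manip.camera(name): name is "side" or "top"; returns the picture (384x512x3 uint8, red, green, blue); there is no depth.
- manip.camera_params(name): a dict with "fov_y" (degrees; the focal length in pixels is half the picture's height over the tangent of half this angle, whatever the lens; pixels are square), "cx", "cy" (the principal point, pixels), "camera_from_world" (4x4, takes a point from world to camera coordinates). Camera axes: x right, y up, looking along -z (the intrinsics and any distortion apply to the point x, -y, -z); pixel columns grow to the right and rows downward; lengths in m; the calibration is good to about 2 mm. A picture is of the moment at which its call begins. camera_params takes no time and is no camera call.
- manip.hand_in(): hands the job in; it is judged then, once.
The state is a dict: "clock": time; "joint_pos": joint angles; "joint_velocities": joint speeds; "tau": joint torques, N m; "position": TCP position; "ee_rot": TCP orientation; "ft_force": force on the tool from outside, world axes, zero at the start; "torque": the same for the moment, N m; "grip_width": opening from 0.0 (shut) to 1.0 (fully open); "grasp_force": force on a finger pad.
Only numpy, scipy, OpenCV 4.12 (cv2) and the standard library are available. Lean on these libraries where they do the work, as an engineer would, in place of code of your own. Each camera call takes 0.05 s, during which the arm holds its last target. There are 200 camera calls.

## Working session

There is one attempt and no reset: what is moved stays moved. The work goes in short steps, Python scripts to look and compute and a shell command to move; the robot and the scene stay as the last step left them, time stands still between calls to the robot, and variables do not carry over. Pictures are saved under pics/ and viewed, at most 10 in all, crops included, and the job is handed in when it is done.

```bash
mkdir -p pics; cat > h.py <<'E'
import numpy as np, cv2
from workcell import manip
from scipy.spatial.transform import Rotation as R
def cam(n):
    p=manip.camera_params(n); return p,np.array(p["camera_from_world"])
def proj(n,X):
    p,T=cam(n); f=192/np.tan(np.radians(p["fov_y"]/2))
    c=T[:3,:3]@np.array(X)+T[:3,3]
    return p["cx"]+f*c[0]/-c[2], p["cy"]+f*-c[1]/-c[2]
def ray(n,u,v,z):
    p,T=cam(n); f=192/np.tan(np.radians(p["fov_y"]/2))
    d=T[:3,:3].T@np.array([(u-p["cx"])/f,-(v-p["cy"])/f,-1]); o=-T[:3,:3].T@T[:3,3]
    return o+d*(z-o[2])/d[2]
def snap(n,f):
    im=manip.camera(n); cv2.imwrite("pics/"+f,im[:,:,::-1]); return im
E
python3 - <<'E'
from h import *
for n in("side","top"):
    snap(n,n+"0.png"); p,T=cam(n); print({k:v for k,v in p.items() if k!="camera_from_world"}, T.round(3).tolist())
o=manip.get_obs(); print(o["position"],o["ee_rot"],o["clock"],manip.grip_point_offset)
print(R.from_quat(o["ee_rot"]).as_matrix().round(3))
E
```

```text
{'fov_y': 46.63492359196496, 'cx': 254.56674479377813, 'cy': 201.0631497918972} [[-0.938, -0.348, 0.006, 0.592], [0.274, -0.728, 0.628, -0.201], [-0.214, 0.59, 0.778, -0.942], [0.0, 0.0, 0.0, 1.0]]
{'fov_y': 50.48297369395479, 'cx': 260.0791023057343, 'cy': 193.4944024068677} [[-0.008, -1.0, -0.0, 0.046], [0.99, -0.008, 0.141, -0.652], [-0.141, 0.001, 0.99, -0.781], [0.0, 0.0, 0.0, 1.0]]
[ 0.21287806 -0.58723613  0.1949162 ] [ 9.84917290e-01  1.73024682e-01 -1.36905430e-04 -6.10122139e-04] 0.1 0.0187
[[ 0.94   0.341 -0.   ]
 [ 0.341 -0.94   0.001]
 [-0.    -0.001 -1.   ]]
```

View pics/top0.png

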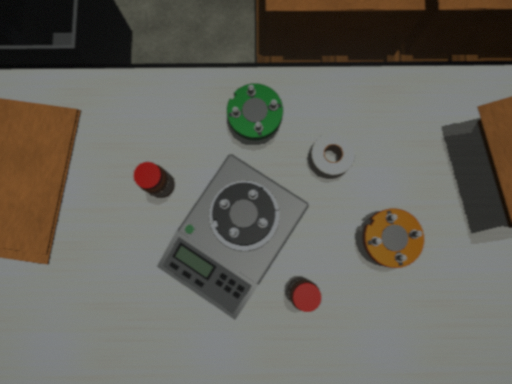

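View pics/side0.png

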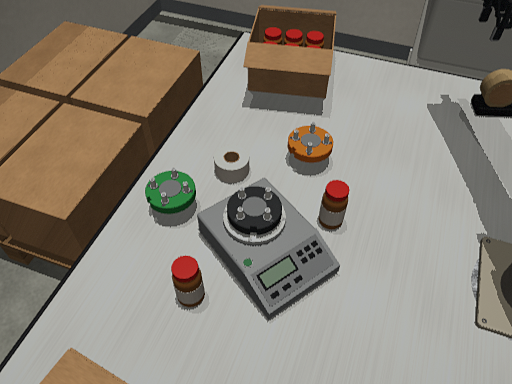

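The top view has three candidates: the black table at (244,214), a green look-alike at (254,111) and an orange one at (394,238). The black one on the grey housing is the target. I'll check it in a close crop.

```bash
python3 - <<'E'
from h import *
a=cv2.imread("pics/top0.png")[165:265,190:300]; b=cv2.imread("pics/side0.png")[170:260,200:310]
a=cv2.convertScaleAbs(a,alpha=1.8,beta=10);b=cv2.convertScaleAbs(b,alpha=1.8,beta=10)
A=cv2.resize(a,(440,400),interpolation=cv2.INTER_CUBIC);B=cv2.resize(b,(360,295),interpolation=cv2.INTER_CUBIC)
o=np.zeros((400,800,3),np.uint8);o[:,:440]=A;o[:295,440:]=B;cv2.imwrite("pics/c0.png",o)
# dark disc and pad
im=cv2.imread("pics/top0.png");g=im.max(2)
print(ray("top",244,214,.121),ray("side",254,209,.121))
E
```

```text
[0.60346414 0.07054051 0.121     ] [0.60418837 0.07829581 0.121     ]
```

View pics/c0.png

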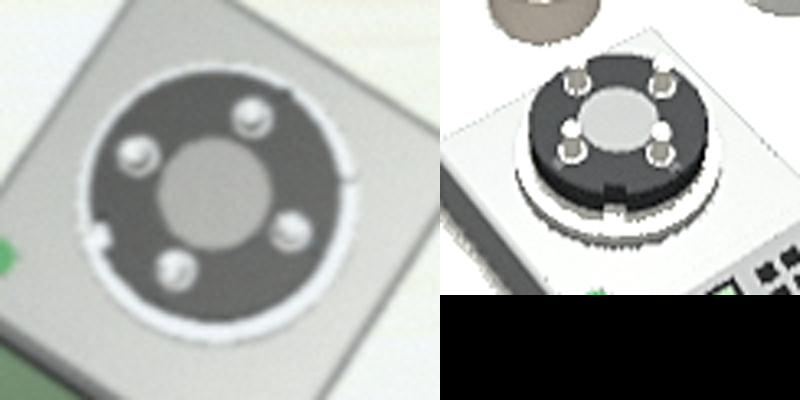

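Close crop: the black table has its notch at top-view (214,224). The pin is at (261,188), on the rear side away from the keypad. The four posts sit around the pad. So it is the black table. Next I'll measure the centre and the angles.

```bash
cat >> h.py <<'E'
def disc(n,im,u,v,z):
    g=im.max(2).astype(np.uint8); m=np.zeros_like(g); cv2.circle(m,(u,v),50,255,-1)
    m=cv2.bitwise_and(m,((g<75)*255).astype(np.uint8))
    cs,_=cv2.findContours(m,cv2.RETR_EXTERNAL,cv2.CHAIN_APPROX_NONE)
    c=max(cs,key=cv2.contourArea); W=np.array([ray(n,*p[0],z)[:2] for p in cv2.convexHull(c)],np.float32)
    return cv2.minEnclosingCircle(W), c
def posts(n,im,C,z=.146):
    # bright post tops between radii 28..50 mm of centre C, at plane z
    out=[];H,Wd=im.shape[:2]
    cs,_=cv2.findContours(((im.min(2)>95)*255).astype(np.uint8),cv2.RETR_LIST,cv2.CHAIN_APPROX_NONE)
    for c in cs:
        if 6<cv2.contourArea(c)<150:
            (u,v),r=cv2.minEnclosingCircle(c); P=ray(n,u,v,z)[:2]-C; d=np.hypot(*P)
            if .028<d<.052: out.append((round(u,1),round(v,1),round(d*1e3,1),round(np.degrees(np.arctan2(P[1],P[0])),1)))
    return out
def to(target,yaw):
    o=manip.get_obs();Q=R.from_quat(o["ee_rot"]); s=Q.inv().apply(np.array(target)-o["position"])/.08
    y=np.radians(yaw); Qt=R.from_matrix(np.array([[np.cos(y),np.sin(y),0],[np.sin(y),-np.cos(y),0],[0,0,-1.]]))
    print("shift",s.round(3),"turn",((Q.inv()*Qt).as_rotvec()/np.radians(45)).round(3),"pos",o["position"].round(4),"t",o["clock"])
E
python3 - <<'E'
from h import *
t=cv2.imread("pics/top0.png")[:,:,::-1].copy();s=cv2.imread("pics/side0.png")[:,:,::-1].copy()
(Ct,rt),c=disc("top",t,244,214,.121); print("top",Ct,rt)
(Cs,rs),_=disc("side",s,254,209,.121); print("side",Cs,rs)
for n,im,uv in (("top",t,(244,214)),("side",s,(254,208))):
    g=im.min(2); cs,_=cv2.findContours((((g>75)&(np.ptp(im,axis=2)<25))*255).astype(np.uint8),cv2.RETR_LIST,cv2.CHAIN_APPROX_NONE)
    for q in cs:
        if 200<cv2.contourArea(q)<900:
            e=cv2.fitEllipse(q)
            if np.hypot(e[0][0]-uv[0],e[0][1]-uv[1])<6: print("pad",n,e,ray(n,*e[0],.121))
C=np.array(Ct)
for n,im in(("top",t),("side",s)): print(posts(n,im,C))
for nm,u,v,z in(("notch",214.3,224.3,.121),("pin",261,188.3,.098)):
    P=ray("top",u,v,z)[:2]-C; print(nm,np.hypot(*P),np.degrees(np.arctan2(P[1],P[0])))
P=ray("side",200+174/360*110*0+ (614-440)*110/360,170+190*90/295,.121)[:2]-C; print("notch side",np.hypot(*P),np.degrees(np.arctan2(P[1],P[0])))
E
```

```text
top (0.6050496101379395, 0.07106626033782959) 0.05807593837380409
side (0.6027942299842834, 0.08130278438329697) 0.06583871692419052
pad top ((243.2818603515625, 213.103759765625), (26.411226272583008, 26.855810165405273), 68.74562072753906) [0.60512316 0.07185321 0.121     ]
pad side ((255.28297424316406, 207.5302734375), (70.27613830566406, 74.3315200805664), 34.13991165161133) [0.6030322  0.07369172 0.121     ]
pad side ((254.86111450195312, 207.70867919921875), (20.135616302490234, 33.0862922668457), 108.69535064697266) [0.60369476 0.07444817 0.121     ]
[(233.5, 231.8, np.float64(39.1), np.float64(154.0)), (262.5, 222.1, np.float64(38.9), np.float64(-118.5)), (224.2, 202.9, np.float64(37.3), np.float64(64.2)), (252.7, 193.7, np.float64(36.6), np.float64(-27.8))]
[]
notch 0.05737654929595406 110.41590549058314
pin 0.058966143878620314 -33.06052910778237
notch side 0.05576604046753147 106.91161291661314
```

The centre is about (0.6045, 0.0725), and the top-view rim radius of 58.1 mm matches the 58 given. The notch is at about 109° and the pin at −33°, so the table has to turn about 142° clockwise. I'll travel with the fingers shut.

```bash
for i in 1 2 3 4; do python3 -m inch '[[[0.1,-0.08,-0.01],[0,0,0]],[[0.2,-0.15,-0.02],[0,0,0]],[[0.3,-0.23,-0.03],[0,0,0]],[[0.4,-0.3,-0.04],[0,0,0]],[[0.5,-0.38,-0.05],[0,0,0]],[[0.6,-0.45,-0.06],[0,0,0]],[[0.7,-0.53,-0.07],[0,0,0]],[[0.8,-0.6,-0.08],[0,0,0]],[[0.9,-0.68,-0.09],[0,0,0]],[[1,-0.76,-0.1],[0,0,0]]]' 0 20; done
python3 -c "
from h import *
to((.617,.0356,.2),199);print(manip.get_obs()['joint_pos'])"
```

```text
clock: 1.1
position: [0.268, -0.5024, 0.2037]
ee_rot: [0.985, 0.173, 0.0, 0.0]
ft_force: [1.0, 0.0, 0.1]
grip_width: 0.002
grasp_force: 0.0
clock: 2.1
position: [0.3225, -0.418, 0.2117]
ee_rot: [0.985, 0.173, 0.0, 0.0]
ft_force: [0.0, 0.1, -0.4]
grip_width: 0.001
grasp_force: 0.0
clock: 3.1
position: [0.3769, -0.3336, 0.2197]
ee_rot: [0.985, 0.173, 0.0, 0.0]
ft_force: [-0.4, -0.8, 0.0]
grip_width: 0.001
grasp_force: 0.0
clock: 4.1
position: [0.4314, -0.2492, 0.2276]
ee_rot: [0.985, 0.173, -0.0, 0.0]
ft_force: [1.5, 0.5, -0.4]
grip_width: 0.004
grasp_force: 0.0
shift [ 3.394 -2.556  0.345] turn [-0.     0.    -3.979] pos [ 0.4314 -0.2492  0.2276] t 4.1
[ 0.79522338  0.05665619 -0.37531561  1.72181676  0.0212375   1.36713164
 -0.8068765 ]
```

```bash
python3 -m inch '[[[0.09,-0.06,0],[0,0,-0.1]],[[0.17,-0.13,0],[0,0,-0.2]],[[0.26,-0.19,0],[0,0,-0.3]],[[0.34,-0.26,0],[0,0,-0.4]],[[0.43,-0.32,0],[0,0,-0.5]],[[0.51,-0.38,0],[0,0,-0.6]],[[0.6,-0.45,0],[0,0,-0.7]],[[0.68,-0.51,0],[0,0,-0.8]],[[0.77,-0.58,0],[0,0,-0.9]],[[0.85,-0.64,0],[0,0,-1]]]' | head -2
python3 -m inch '[[[0.1,0.02,0],[0,0,-0.1]],[[0.2,0.03,0],[0,0,-0.2]],[[0.3,0.05,0],[0,0,-0.3]],[[0.4,0.06,0],[0,0,-0.4]],[[0.5,0.08,0],[0,0,-0.5]],[[0.6,0.09,0],[0,0,-0.6]],[[0.7,0.11,0],[0,0,-0.7]],[[0.8,0.12,0],[0,0,-0.8]],[[0.9,0.14,0],[0,0,-0.9]],[[1,0.15,0],[0,0,-1]]]' | head -2
python3 -m inch '[[[0.06,0.09,0],[0,0,-0.1]],[[0.13,0.17,0],[0,0,-0.2]],[[0.19,0.26,0],[0,0,-0.3]],[[0.26,0.34,0],[0,0,-0.4]],[[0.32,0.43,0],[0,0,-0.5]],[[0.38,0.51,0],[0,0,-0.6]],[[0.45,0.6,0],[0,0,-0.7]],[[0.51,0.68,0],[0,0,-0.8]],[[0.58,0.77,0],[0,0,-0.9]],[[0.64,0.85,0],[0,0,-1]]]' | head -2
python3 -c "
from h import *
to((.617,.0356,.165),199);print(manip.get_obs()['joint_pos'])"
```

```text
clock: 5.1
position: [0.4779, -0.1777, 0.2276]
clock: 6.1
position: [0.5225, -0.1105, 0.2276]
clock: 7.1
position: [0.569, -0.039, 0.2276]
shift [-0.152  1.099  0.783] turn [ 0.     0.    -0.975] pos [ 0.569  -0.039   0.2276] t 7.1
[ 0.58387851  0.26973941 -0.71456481  1.53153931  0.17786003  1.40667306
  0.99459272]
```

```bash
python3 -m inch '[[[-0.02,0.12,0],[0,0,-0.1]],[[-0.03,0.24,0],[0,0,-0.2]],[[-0.05,0.36,0],[0,0,-0.3]],[[-0.06,0.48,0],[0,0,-0.4]],[[-0.08,0.6,0.05],[0,0,-0.5]],[[-0.1,0.7,0.1],[0,0,-0.6]],[[-0.12,0.8,0.2],[0,0,-0.7]],[[-0.14,0.9,0.3],[0,0,-0.8]],[[-0.15,1,0.4],[0,0,-0.9]],[[-0.15,1,0.5],[0,0,-0.98]]]' | head -2
python3 - <<'E'
from h import *
to((.617,.0356,.128),199);print(manip.get_obs()['joint_pos'])
a=snap("side","s1.png")[120:300,160:400]; t=snap("top","t1.png")[130:300,160:340]
o=np.zeros((480,800,3),np.uint8); A=cv2.resize(a,(440,330)); o[:330,:440]=A; o[:340,440:]=cv2.resize(t,(360,340)); cv2.imwrite("pics/c1.png",o[:340,:,::-1])
E
```

```text
clock: 8.1
position: [0.6137, 0.0292, 0.1872]
shift [-0.065  0.061  0.74 ] turn [0.001 0.    0.006] pos [0.6137 0.0292 0.1872] t 8.1
[ 0.50658573  0.43267891 -0.8334578   1.46879978  0.32069309  1.38133269
  1.56622913]
```

View pics/c1.png

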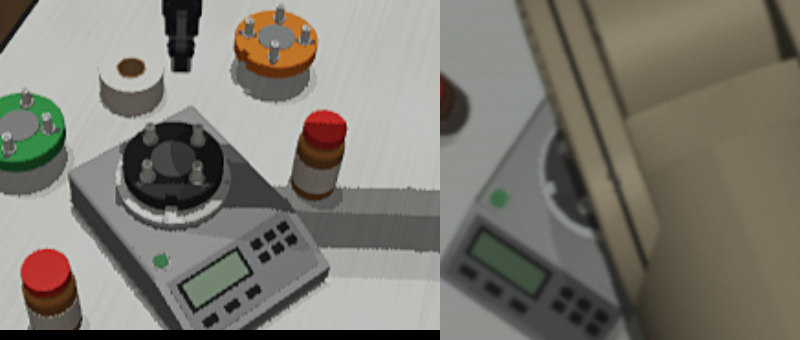

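The side view shows the shut fingertip at about (258,158), beyond the table and above it. The table and jars have not moved. I'll check the tip's projection, then descend.

```bash
python3 -c "
from h import *
print(proj('side',manip.get_obs()['position']))"
python3 -m inch '[[[-0.03,0.03,0],[0,0,0]],[[-0.06,0.06,0.05],[0,0,0]],[[-0.06,0.06,0.15],[0,0,0]],[[-0.06,0.06,0.25],[0,0,0]],[[-0.06,0.06,0.35],[0,0,0]],[[-0.06,0.06,0.45],[0,0,0]],[[-0.06,0.06,0.55],[0,0,0]],[[-0.06,0.06,0.65],[0,0,0]],[[-0.06,0.06,0.72],[0,0,0]],[[-0.06,0.06,0.72],[0,0,0]]]'
python3 - <<'E'
from h import *
a=snap("side","s2.png")[150:270,190:350]; cv2.imwrite("pics/c2.png",cv2.resize(a,(640,480),interpolation=cv2.INTER_CUBIC)[:,:,::-1])
E
```

```text
(np.float64(258.71492988074624), np.float64(170.01550705438262))
clock: 9.2
position: [0.616, 0.0334, 0.129]
ee_rot: [-0.165, 0.986, 0.0, -0.001]
ft_force: [0.1, 0.3, 0.6]
grip_width: 0.002
grasp_force: 0.0
```

View pics/c2.png

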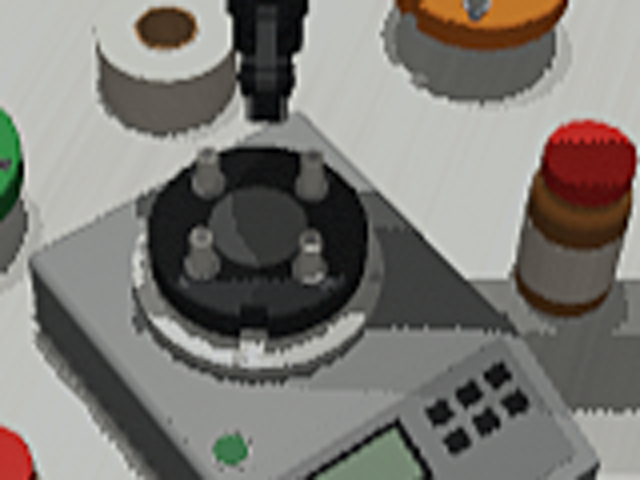

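The tip appears about 10 px higher than expected, so I'll compare numbers before pushing.

```bash
python3 - <<'E'
from h import *
o=manip.get_obs();p=o["position"];print(p,o["ft_force"])
print("tip pred",proj("side",p),"20mm up",proj("side",p+[0,0,.02]))
C=np.array([.6045,.0725])
for a in (62,-28,-118,152): print("post",a,[tuple(np.round(proj("side",[C[0]+.039*np.cos(np.radians(a)),C[1]+.039*np.sin(np.radians(a)),z]),1)) for z in(.121,.146)])
s0=cv2.imread("pics/side0.png").astype(int)
for f,z in (("s1.png",None),("s2.png",None)):
    d=np.abs(cv2.imread("pics/"+f).astype(int)-s0).max(2)
    dark=(cv2.imread("pics/"+f).max(2)<70)&(d>60)
    for v in range(150,200,2):
        u=np.where(dark[v,235:285])[0]+235
        if len(u): print(f,v,u.min(),u.max(),len(u))
E
```

```text
[0.61629582 0.03357392 0.1296781 ] [ 0.77391815 -0.24799987 -0.16684966]
tip pred (np.float64(256.0020501542491), np.float64(189.49973225302261)) 20mm up (np.float64(256.0789576667321), np.float64(183.34060444283068))
post 62 [(np.float64(240.7), np.float64(216.8)), (np.float64(240.5), np.float64(209.3))]
post -28 [(np.float64(242.7), np.float64(196.2)), (np.float64(242.5), np.float64(188.6))]
post -118 [(np.float64(268.5), np.float64(197.4)), (np.float64(268.8), np.float64(189.8))]
post 152 [(np.float64(267.4), np.float64(218.1)), (np.float64(267.8), np.float64(210.7))]
s1.png 150 253 264 12
s1.png 152 255 263 9
s1.png 154 255 263 9
s1.png 156 254 263 10
s1.png 158 254 263 10
s1.png 188 268 268 1
s1.png 194 264 264 1
s1.png 198 253 258 6
s2.png 150 247 266 20
s2.png 152 247 266 20
s2.png 154 248 265 18
s2.png 156 248 265 18
s2.png 158 248 265 18
s2.png 160 248 264 17
s2.png 162 249 264 16
s2.png 164 251 262 12
s2.png 166 250 262 13
s2.png 168 250 262 13
s2.png 170 250 263 14
s2.png 172 250 262 13
s2.png 174 252 261 10
s2.png 176 253 261 9
s2.png 178 252 261 10
s2.png 180 257 259 3
s2.png 188 268 268 1
s2.png 194 264 264 1
s2.png 198 249 258 10
```

```bash
python3 - <<'E'
from h import *
s0=cv2.imread("pics/side0.png").astype(int).max(2)
for f,r in (("s1.png",range(154,176,2)),("s2.png",range(174,198,2))):
    m=cv2.imread("pics/"+f).astype(int).max(2)
    for v in r: print(f,v,m[v,248:270:2],"|",s0[v,248:270:2])
E
```

```text
s1.png 154 [190 193 210  70  18  20  19  45 144 194 192] | [180 181 181 181 181 181 181 181 182 182 182]
s1.png 156 [194 192 209  69  13  14  13  50 154 194 192] | [183 182 182 181 182 182 181 181 181 181 181]
s1.png 158 [192 194 204  66   3   0   2  37 177 193 192] | [182 184 181 182 181 182 182 181 182 181 181]
s1.png 160 [148 195 194 196 185 187 181 179 196 193 192] | [139 184 181 181 181 182 181 181 181 181 181]
s1.png 162 [ 61 197 192 192 192 193 193 192 192 191 192] | [ 56 186 181 182 180 182 182 180 182 181 181]
s1.png 164 [ 62 199 192 191 191 193 192 192 192 192 192] | [ 56 188 182 180 179 182 181 181 181 182 182]
s1.png 166 [ 68 199 191 190 192 191 192 192 190 192 191] | [ 62 188 182 180 181 181 181 182 180 181 181]
s1.png 168 [ 72 173 191 191 192 191 192 192 191 192 189] | [ 66 161 180 180 181 180 182 182 180 182 178]
s1.png 170 [ 70 173 191 192 190 191 191 189 192 191 188] | [ 65 162 180 181 179 180 181 179 181 180 177]
s1.png 172 [ 80 170 190 191 190 191 193 190 191 188 190] | [ 72 160 179 181 180 181 182 180 180 177 179]
s1.png 174 [154 165 193 189 191 191 189 191 191 18
[... 548 characters left out ...]
60 115 131 131 132 132 133 116]
s2.png 184 [197 189 127 147 147 146 144 143 143 143 143] | [184 176 116 135 135 134 133 133 132 131 132]
s2.png 186 [141  97  98  99  98  95 128 143 151 149 142] | [128  92  94  93  93  92 119 130 136 129 136]
s2.png 188 [18 25 25 26 16 12 13  5 27 92 66] | [ 39  43  43  41  44  41  41  36  41 188 156]
s2.png 190 [29 27 29 21 21 22 20 18 11 97 89] | [ 45  44  44  44  46  45  46  44  33 105 157]
s2.png 192 [29 29 19 20 20 19 21 21 10 91 94] | [45 45 44 45 45 45 44 45 39 75 76]
s2.png 194 [24 20 19 20 18 18 23 20 57 92 95] | [ 43  44  44  45  44  44  46  43 140  81  87]
s2.png 196 [26 20 26 34 28 23 19 18 75 92 95] | [ 39  46  60  74  61  48  41  38 133  79  83]
```

```bash
python3 -m inch '[[[0,0,0.01],[0,0,0]],[[0,0,0.02],[0,0,0]],[[0,0,0.03],[0,0,0]],[[0,0,0.04],[0,0,0]],[[0,0,0.05],[0,0,0]],[[0,0,0.06],[0,0,0]],[[0,0,0.07],[0,0,0]],[[0,0,0.08],[0,0,0]],[[0,0,0.09],[0,0,0]],[[0,0,0.1],[0,0,0]]]'
python3 - <<'E'
from h import *
im=snap("side","s3.png").max(2)
for v in range(176,198,2): print(v,im[v,248:270:2])
print(manip.get_obs()["position"],manip.get_obs()["ft_force"])
E
```

```text
clock: 10.25
position: [0.6165, 0.0336, 0.1219]
ee_rot: [-0.165, 0.986, -0.0, 0.0]
ft_force: [-0.2, 0.1, -0.0]
grip_width: -0.002
grasp_force: 0.0
176 [179 166  52  15  18  17  36 177 196 192 194]
178 [169 215  71  16  20  16  71 148 131 181 195]
180 [194 209  69  16  19  14  69 149 143 129 190]
182 [194 199 139  29  37  35  84 147 144 144 127]
184 [197 189 133 156 156 155 149 145 143 143 144]
186 [141  98  99  99  98  95 130 143 152 149 141]
188 [18 25 26 27 15 18 12 10 26 92 66]
190 [29 26 26 21 21 20 21 17 11 96 88]
192 [28 29 20 24 20 21 16 21 13 91 95]
194 [29 21 19 18 22 22 20 18 58 91 96]
196 [22 19 27 32 28 20 17 19 75 92 95]
[0.61638121 0.03359854 0.12179091] [-0.59216835  0.32379702 -0.11727918]
```

```bash
python3 -m inch '[[[0,0,0.01],[0,0,0]],[[0,0,0.02],[0,0,0]],[[0,0,0.03],[0,0,0]],[[0,0,0.04],[0,0,0]],[[0,0,0.05],[0,0,0]],[[0,0,0.06],[0,0,0]],[[0,0,0.07],[0,0,0]],[[0,0,0.08],[0,0,0]],[[0,0,0.09],[0,0,0]],[[0,0,0.1],[0,0,0]]]' | sed -n '2p;4p'
python3 - <<'E'
from h import *
im=snap("side","s4.png")
m=im.max(2)
for v in range(180,198,2): print(v,m[v,248:270:2])
print(manip.get_obs()["position"],manip.get_obs()["ft_force"])
cv2.imwrite("pics/c4.png",cv2.resize(cv2.convertScaleAbs(im[150:240,200:320],alpha=2,beta=20),(800,600),interpolation=cv2.INTER_CUBIC)[:,:,::-1])
E
```

```text
position: [0.6165, 0.0336, 0.114]
ft_force: [-0.6, 0.4, 0.6]
180 [194 217  75  16  22  17  74 154 143 128 191]
182 [195 208  72  17  19  16  71 151 145 143 127]
184 [198 197  69   7   8   4  62 149 143 144 144]
186 [141  99 109  89  91  87 136 145 151 149 142]
188 [20 24 25 30 19 19 15  6 28 93 68]
190 [27 27 24 20 19 22 19 23 11 97 87]
192 [28 22 20 19 20 20 22 19 10 91 95]
194 [24 17 20 21 22 20 21 20 57 93 96]
196 [16 22 28 34 29 22 20 13 76 93 96]
[0.61639484 0.03357777 0.11380747] [-0.49114071  0.43534242 -0.47986718]
```

View pics/c4.png

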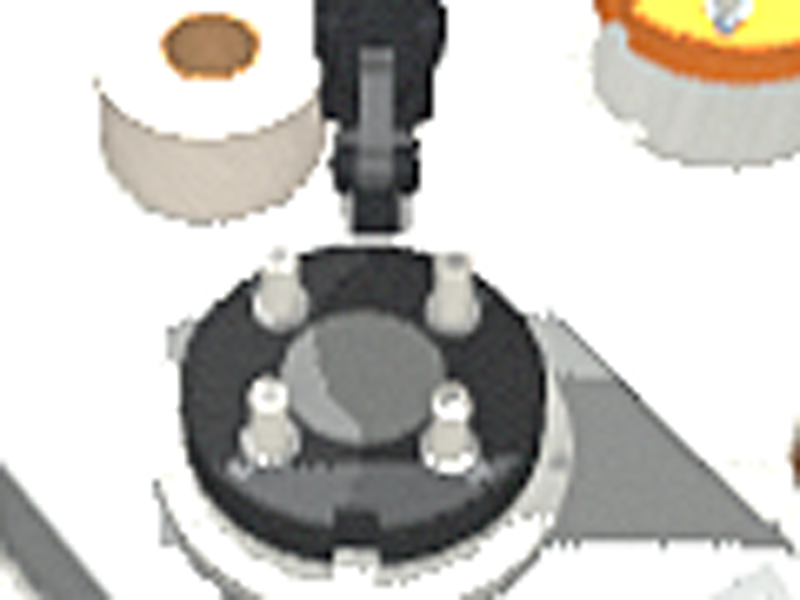

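The tip is lit and ends at full-image (256,186). It still clears the disc with no contact, so it is really higher or farther away than the reported pose. I'll lower it a bit more to see which of the two occludes the other.

```bash
python3 -m inch '[[[0,0,0.01],[0,0,0]],[[0,0,0.02],[0,0,0]],[[0,0,0.03],[0,0,0]],[[0,0,0.05],[0,0,0]],[[0,0,0.06],[0,0,0]],[[0,0,0.07],[0,0,0]],[[0,0,0.08],[0,0,0]],[[0,0,0.1],[0,0,0]],[[0,0,0.11],[0,0,0]],[[0,0,0.12],[0,0,0]]]' | sed -n '2p;4p'
python3 - <<'E'
from h import *
im=snap("side","s5.png")
m=im.max(2)
for v in range(180,204,2): print(v,m[v,246:274:2])
print(manip.get_obs()["position"],manip.get_obs()["ft_force"])
E
```

```text
position: [0.6165, 0.0336, 0.1043]
ft_force: [-0.6, 0.5, 0.5]
180 [168 208  20  14  39  38  34  20  21 148 130 191 191 192]
182 [194 199 163  51  15  18  16  37 140 145 144 127 187 195]
184 [193 199 200  74  17  19  16  73 153 145 145 145 127 191]
186 [184 141 100  80  16  22  13  73 146 152 150 142 147 127]
188 [ 10  20  25  63  24  23  26  64   8  26  93  67 106 146]
190 [ 27  27  27  20  22  18  19  18  22  12  97  88  89 154]
192 [23 29 21 20 22 25 18 21 20 12 93 94 70  3]
194 [38 19 19 21 23 19 24 23 22 57 93 96 84 33]
196 [38 18 20 29 34 26 22 18 17 76 94 96 81 20]
198 [38 47 58 57 54 57 59 45 22 60 83 88 80 20]
200 [68 54 55 55 54 54 55 56 59 27 26 36 17 19]
202 [76 52 56 54 56 53 53 55 55 58 14 19 20 19]
[0.61638406 0.03356426 0.1042035 ] [ 0.8732036  -0.15957933 -0.37422483]
```

The finger's outline now covers the disc's rear rim at rows 186–188, so the tip is above the table. It is really about 27 mm higher than reported, at z ≈ 0.131, which is good post-pushing height. I'll start the arc.

```bash
python3 -m inch '[[[0.032,0.001,0.005],[0,0,0.08]],[[0.064,0.004,0.01],[0,0,0.16]],[[0.095,0.009,0.015],[0,0,0.24]],[[0.127,0.016,0.02],[0,0,0.32]],[[0.157,0.025,0.025],[0,0,0.4]],[[0.187,0.036,0.03],[0,0,0.48]],[[0.217,0.048,0.035],[0,0,0.56]],[[0.245,0.063,0.04],[0,0,0.64]],[[0.273,0.079,0.04],[0,0,0.72]],[[0.299,0.097,0.04],[0,0,0.8]]]' | sed -n '1,4p'
python3 - <<'E'
from h import *
im=snap("side","s6.png")
P=manip.get_obs()["position"];print(P,proj("side",P+[0,0,.027]))
cv2.imwrite("pics/c6.png",cv2.resize(cv2.convertScaleAbs(im[150:240,200:320],alpha=2,beta=20),(800,600),interpolation=cv2.INTER_CUBIC)[:,:,::-1])
E
```

```text
clock: 13.4
position: [0.5925, 0.0324, 0.1018]
ee_rot: [0.149, 0.989, -0.0, 0.001]
ft_force: [4.2, -2.6, -0.4]
[0.59203394 0.03276657 0.10176991] (np.float64(266.81046470948854), np.float64(192.56182858288025))
```

View pics/c6.png

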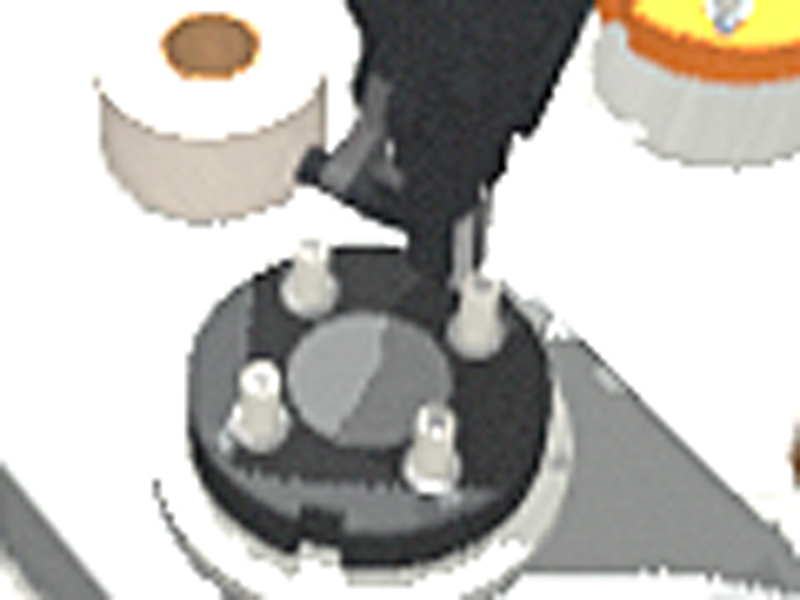

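The table is turning as intended: the notch has moved to crop (320,520), and the tip is against the post at crop (475,310). I'll continue the arc.

```bash
for i in 1 2; do python3 -m inch '[[[0.032,0.001,0],[0,0,0.08]],[[0.064,0.004,0],[0,0,0.16]],[[0.095,0.009,0],[0,0,0.24]],[[0.127,0.016,0],[0,0,0.32]],[[0.157,0.025,0],[0,0,0.4]],[[0.187,0.036,0],[0,0,0.48]],[[0.217,0.048,0],[0,0,0.56]],[[0.245,0.063,0],[0,0,0.64]],[[0.273,0.079,0],[0,0,0.72]],[[0.299,0.097,0],[0,0,0.8]]]' | sed -n '1,4p'; done
python3 - <<'E'
from h import *
im=snap("side","s7.png")
P=manip.get_obs()["position"];r=P[:2]-[.6045,.0725];print(P,np.hypot(*r),np.degrees(np.arctan2(r[1],r[0])),manip.get_obs()["joint_pos"])
cv2.imwrite("pics/c7.png",cv2.resize(cv2.convertScaleAbs(im[150:240,200:320],alpha=2,beta=20),(800,600),interpolation=cv2.INTER_CUBIC)[:,:,::-1])
E
```

```text
clock: 14.45
position: [0.5715, 0.0466, 0.1015]
ee_rot: [0.447, 0.895, -0.0, 0.001]
ft_force: [3.3, -3.5, -0.4]
clock: 15.45
position: [0.5627, 0.0697, 0.1013]
ee_rot: [0.702, 0.713, -0.001, 0.001]
ft_force: [0.7, -5.5, 1.0]
[0.56273007 0.07021038 0.10129879] 0.04183263582995509 -176.86247397914067 [ 0.24570056  0.32689046 -0.53622027  1.71165685  0.18235257  1.15274351
 -0.32993226]
```

View pics/c7.png

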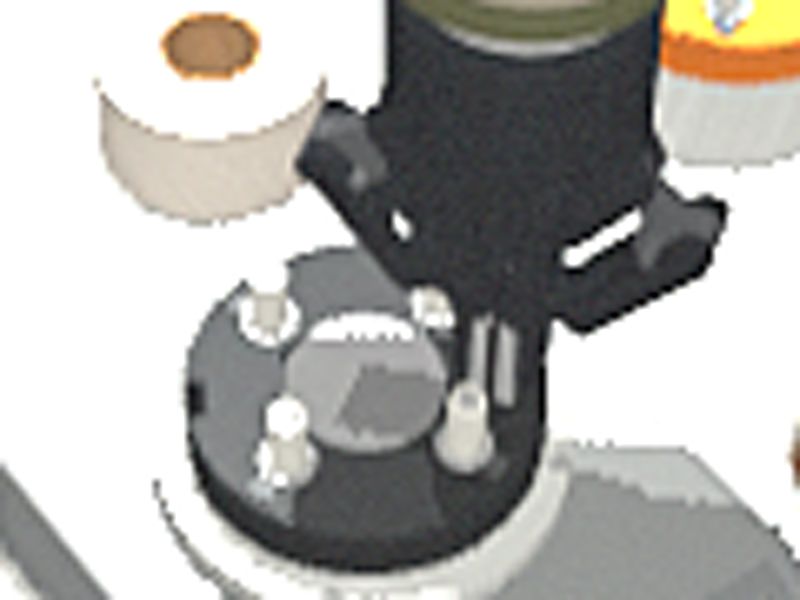

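```bash
cat >> h.py <<'E'
def ang(n,u,v,z,C=(.604,.0735)):
    P=ray(n,u,v,z)[:2]-np.array(C); return np.round([np.hypot(*P)*1e3,np.degrees(np.arctan2(P[1],P[0]))],1)
E
python3 - <<'E'
from h import *
f=lambda x,y:(200+(x-3.3)*.15,150+(y-3.3)*.15)
print("notch",ang("side",*f(195,390),.121))
for x,y in((463,395),(287,412),(267,285)): print(ang("side",*f(x,y),.146))
for x,y in((465,460),(288,472),(268,330)): print(ang("side",*f(x,y),.121))
E
```

```text
notch [54.7 22.5]
[ 36.5 161.1]
[38.9 70.5]
[ 37.8 -11.8]
[ 41.4 155.8]
[42.1 74. ]
[ 39.3 -14.4]
```

Notch is now at about 25°, so about 58° remains. I'll do 52° and then measure.

```bash
python3 -m inch '[[[0.032,0.001,0],[0,0,0.08]],[[0.064,0.004,0],[0,0,0.16]],[[0.095,0.009,0],[0,0,0.24]],[[0.127,0.016,0],[0,0,0.32]],[[0.157,0.025,0],[0,0,0.4]],[[0.187,0.036,0],[0,0,0.48]],[[0.217,0.048,0],[0,0,0.56]],[[0.245,0.063,0],[0,0,0.64]],[[0.273,0.079,0],[0,0,0.72]],[[0.299,0.097,0],[0,0,0.8]]]' | sed -n '1,4p'
python3 -m inch '[[[0.014,0,0],[0,0,0.036]],[[0.028,0.001,0],[0,0,0.071]],[[0.043,0.002,0],[0,0,0.107]],[[0.057,0.003,0],[0,0,0.142]],[[0.071,0.005,0],[0,0,0.178]],[[0.085,0.007,0],[0,0,0.213]],[[0.099,0.01,0],[0,0,0.249]],[[0.113,0.013,0],[0,0,0.284]],[[0.127,0.016,0],[0,0,0.32]],[[0.14,0.02,0],[0,0,0.356]]]' | sed -n '1,4p'
python3 - <<'E'
from h import *
im=snap("side","s8.png")
P=manip.get_obs()["position"];r=P[:2]-[.6045,.0725];print(P,np.hypot(*r),np.degrees(np.arctan2(r[1],r[0])))
cv2.imwrite("pics/c8.png",cv2.resize(cv2.convertScaleAbs(im[150:240,200:320],alpha=2,beta=20),(800,600),interpolation=cv2.INTER_CUBIC)[:,:,::-1])
E
```

```text
clock: 16.5
position: [0.5688, 0.0941, 0.1008]
ee_rot: [0.887, 0.461, -0.002, 0.0]
ft_force: [-5.3, -4.6, 2.5]
clock: 17.5
position: [0.5761, 0.1029, 0.1008]
ee_rot: [0.942, 0.334, -0.002, 0.0]
ft_force: [-6.8, -2.7, 4.1]
[0.57628079 0.10312118 0.10079846] 0.041641091758670576 132.66237903228026
```

View pics/c8.png

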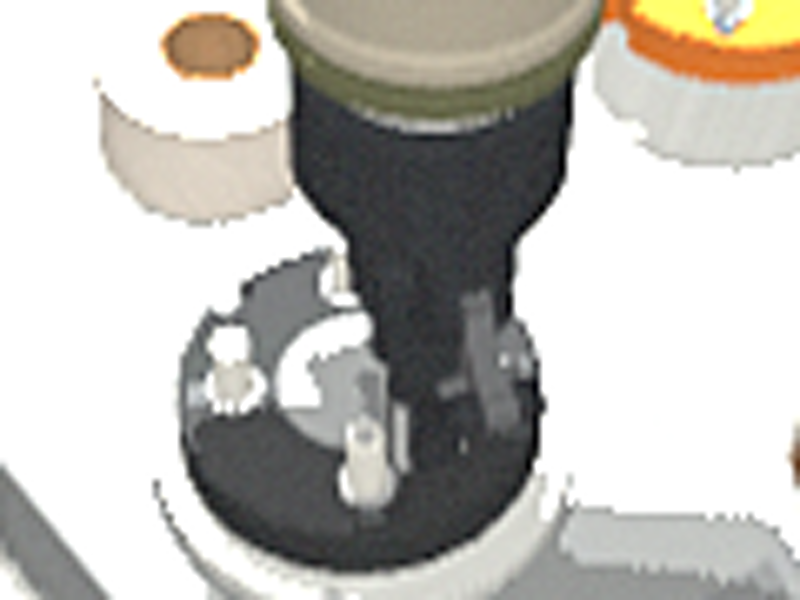

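Notch now at about crop (225,300), at the disc's rear-left edge; pushed post top is at (365,430). Now the angles.

```bash
python3 - <<'E'
from h import *
f=lambda x,y:(200+(x-3.3)*.15,150+(y-3.3)*.15)
for C in((.604,.0735),(.6045,.0725)):
    print("notch",ang("side",*f(225,300),.121,C),"posts",ang("side",*f(365,428),.146,C),ang("side",*f(230,337),.146,C),ang("side",*f(367,492),.121,C),ang("side",*f(235,393),.121,C))
print("pred pin top, px", proj("side",[.604+.059*np.cos(-.581),.0735+.059*np.sin(-.581),.098]))
print("notch px@-33", proj("side",[.604+.058*np.cos(-.576),.0735+.058*np.sin(-.576),.121]))
im=cv2.imread("pics/s8.png").max(2)
for v in range(186,204): print(v,im[v,224:246])
E
```

```text
notch [ 58.  -16.5] posts [ 35.8 108.1] [43.  21.5] [ 41.4 109.4] [42.2 24.7]
notch [ 57.2 -15.7] posts [ 37.  108.3] [42.9 22.9] [ 42.5 109.6] [42.2 26.2]
pred pin top, px (np.float64(238.93640686858177), np.float64(196.7512216297713))
notch px@-33 (np.float64(238.8617831391704), np.float64(190.3380594803611))
186 [200 199 198 198 196 197 199 200 202 203 201 199 200 198 196 197 200 200
 201 203 205 209]
187 [200 198 197 195 193 196 198 199 200 199 199 199 198 196 195 199 203 205
 210 187 191 184]
188 [199 198 196 194 196 197 198 199 201 199 198 198 197 195 199 205 211 190
 183 114 114  41]
189 [197 196 195 194 197 197 199 200 199 198 199 199 198 199 211 193 184 119
  41  39  43  49]
190 [196 195 193 196 197 199 200 199 197 199 199 201 205 188 185 119  39  40
  48  51  53  51]
191 [197 195 194 197 197 199 200 198 199 199 201 195 179 117  41  40  48  51
  53  54  55  54]
192 [196 194 196 197 199 200 199 197 200 201 206 179  66  31  47  53  55  54
  54  56  54  53]
193 [194 195 198 197 199 201 199 201 204 188 183 171  27  22  54  55  55  55
  54  55  54  54]
194 [193 197 197 199 202 20
[... 222 characters left out ...]
3  56  54  54  55
  54  53  54  54]
197 [202 184 194 149 134 142  86  43  40  68  59  47  50  53  54  54  53  55
  55  54  54  54]
198 [190 145 158 141 160 115  45  46  41  35  58  38  43  49  55  54  55  54
  55  54  53  50]
199 [156 137 148 154 154  66  47  40 105 156 162 168 114  50  51  56  53  54
  55  52  47  72]
200 [146 150 153 160 120  48  43  66 188 196 192 202 201  65  49  54  55  55
  53  47  67 120]
201 [151 152 155 153  71  48  44 110 205 175 169 158 233  81  46  56  56  55
  49  66 117 140]
202 [150 151 159 112  50  51  44 101 197 173 181 184 212  77  50  54  53  52
  58 118 140 137]
203 [150 153 164  63  48  52  50  47 178 157 174 191 149  69  51  53  52  47
  89 142 136 139]
```

```bash
python3 -m inch '[[[0,0,-0.07],[0,0,0]],[[0,0,-0.15],[0,0,0]],[[0,0,-0.25],[0,0,0]],[[0,0,-0.35],[0,0,0]],[[0,0,-0.45],[0,0,0]],[[0,0,-0.55],[0,0,0]],[[0,0,-0.65],[0,0,0]],[[0,0,-0.7],[0,0,0]],[[0,0,-0.75],[0,0,0]],[[0,0,-0.75],[0,0,0]]]' | sed -n '2p;4p'
for i in 1 2; do python3 -m inch '[[[0.1,-0.1,0],[0,0,0]],[[0.2,-0.2,0],[0,0,0]],[[0.3,-0.3,0],[0,0,0]],[[0.4,-0.4,0],[0,0,0]],[[0.5,-0.5,0],[0,0,0]],[[0.6,-0.6,0],[0,0,0]],[[0.7,-0.7,0],[0,0,0]],[[0.8,-0.8,0],[0,0,0]],[[0.9,-0.9,0],[0,0,0]],[[1,-1,0],[0,0,0]]]' | sed -n '1,2p'; done
python3 - <<'E'
from h import *
im=snap("top","t9.png")
o=np.zeros((400,800,3),np.uint8);o[:,:440]=cv2.resize(cv2.convertScaleAbs(im[165:265,190:300],alpha=1.8,beta=10),(440,400),interpolation=cv2.INTER_CUBIC)[:,:,::-1]
o[:270,440:]=cv2.resize(im,(360,270))[:,:,::-1]; cv2.imwrite("pics/c9.png",o)
(C,r),_=disc("top",im,244,214,.121);print(C,r,posts("top",im,np.array(C)))
E
```

```text
position: [0.5777, 0.1036, 0.1617]
ft_force: [-0.2, 0.1, -0.6]
clock: 19.55
position: [0.5895, 0.2171, 0.1612]
clock: 20.55
position: [0.6013, 0.3296, 0.1612]
(0.6052166819572449, 0.07246962189674377) 0.05719177424907684 [(251.0, 232.0, np.float64(39.0), np.float64(-157.1)), (222.5, 220.0, np.float64(38.0), np.float64(112.3)), (261.7, 203.9, np.float64(37.0), np.float64(-68.2)), (233.5, 193.0, np.float64(37.2), np.float64(25.0))]
```

View pics/c9.png

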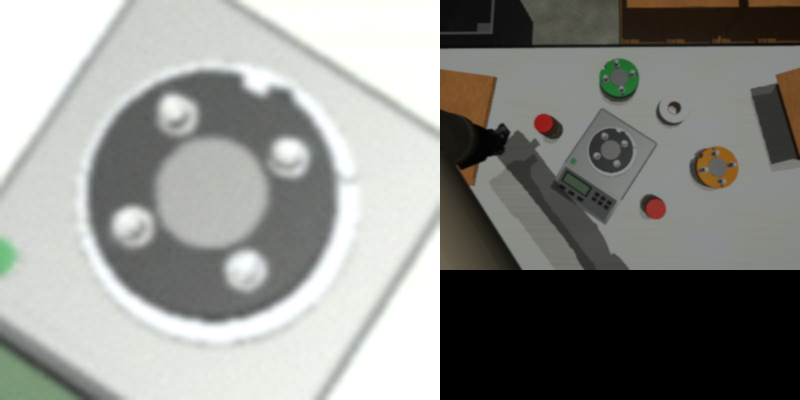

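The view is clear: notch at top-view (255,186), pin at (260.6,188), with jars, roll and look-alikes in place. I'll get the pin direction from the housing edge and from the pin's dark bump.

```bash
python3 - <<'E'
from h import *
im=cv2.imread("pics/t9.png"); g=cv2.GaussianBlur(cv2.cvtColor(im,cv2.COLOR_BGR2GRAY),(0,0),.8).astype(np.float32)
def edge(a,b):
    a=np.array(a,float);b=np.array(b,float);d=(b-a)/np.hypot(*(b-a));n=np.array([-d[1],d[0]]);pts=[]
    for s in np.linspace(.15,.85,40):
        p=a+(b-a)*s; k=np.arange(-4,4.1,.25); q=p+k[:,None]*n
        w=cv2.remap(g,q[:,0].astype(np.float32)[None],q[:,1].astype(np.float32)[None],1)[0]
        pts.append(q[np.argmin(w)])   # thin dark edge line
    W=np.array([ray("top",u,v,.075)[:2] for u,v in pts],np.float32)
    vx,vy,_,_=cv2.fitLine(W,cv2.DIST_HUBER,0,.01,.01).ravel(); return np.degrees(np.arctan2(vy,vx))
print("rear edge",edge((232,155),(308,206)),"right",edge((308,206),(272,262)),"left",edge((232,155),(196,210)))
C=(.6052,.0722)
print("notch",ang("top",255.1,185.9,.121,C),"pin",ang("top",260.6,187.9,.098,C))
G=im.max(2)
for v in range(180,194): print(v,G[v,247:268])
E
```

```text
rear edge 56.71024 right -33.693985 left -33.87645
notch [ 55. -24.] pin [ 59.7 -33. ]
180 [113 116 119 119 120 119 117 116 115 116 116 116 113 116 116 116 117 117
 116 115 113]
181 [121 125 129 131 130 128 121 121 121 120 117 116 116 116 116 116 116 116
 117 117 117]
182 [106 112 121 130 135 138 134 132 131 128 125 120 117 117 118 116 117 117
 116 117 118]
183 [ 71  78  89 108 128 138 142 141 139 138 134 129 124 121 118 118 115 116
 117 117 117]
184 [ 50  53  60  87 117 137 141 142 142 141 141 135 132 129 123 122 118 117
 118 118 118]
185 [ 48  48  54  80 113 133 141 143 141 138 132 131 130 131 127 126 125 120
 116 119 118]
186 [ 50  49  52  73 103 124 134 139 137 126 110 103 109 115 117 121 124 123
 119 119 118]
187 [ 48  48  48  59  75  95 112 124 123 109  85  72  73  77  84 101 118 128
 126 119 119]
188 [ 49  49  48  51  55  65  80  92 100  87  66  55  51  52  57  78 107 130
 133 131 124]
189 [ 50  48  48  50  50  51  55  63  67  65  56  51  49  48  48  66  96 123
 136 139 131]
190 [ 49  50  49  50  51  50  49  50  53  50  51  51  50  49  50  57  79 108
 128 137 137]
191 [ 48  49  49  48  49  50  51  49  50  52  51  51  51  50  50  52  64  83
 108 128 136]
192 [ 49  49  49  49  50  49  51  50  50  49  51  52  50  52  52  51  55  62
  82 106 129]
193 [ 49  49  49  49  49  49  48  50  51  51  50  50  49  50  52  50  51  52
  62  81 108]
```

The pin is at −33.5° and the notch at about −22.5°, so 11° remains. I'll go back, descend 4 mm clear of the post, and push through.

```bash
python3 -m inch '[[[-0.1,0.1,0],[0,0,0]],[[-0.2,0.2,0],[0,0,0]],[[-0.3,0.3,0],[0,0,0]],[[-0.4,0.4,0],[0,0,0]],[[-0.5,0.5,0],[0,0,0]],[[-0.6,0.6,0],[0,0,0]],[[-0.7,0.7,0],[0,0,0]],[[-0.8,0.8,0],[0,0,0]],[[-0.9,0.9,0],[0,0,0]],[[-1,1,0],[0,0,0]]]' | sed -n '1,2p'
python3 -m inch '[[[-0.1,0.1,0],[0,0,0]],[[-0.2,0.2,0],[0,0,0]],[[-0.3,0.3,0],[0,0,0]],[[-0.4,0.4,0],[0,0,0]],[[-0.5,0.5,0],[0,0,0]],[[-0.6,0.6,0],[0,0,0]],[[-0.7,0.7,0],[0,0,0]],[[-0.8,0.8,0],[0,0,0]],[[-0.9,0.9,0],[0,0,0]],[[-1,1,0],[0,0,0]]]' | sed -n '1,2p'
python3 -m inch '[[[-0.05,0,0.05],[0,0,0]],[[-0.05,0,0.1],[0,0,0]],[[-0.05,0,0.2],[0,0,0]],[[-0.05,0,0.3],[0,0,0]],[[-0.05,0,0.4],[0,0,0]],[[-0.05,0,0.5],[0,0,0]],[[-0.05,0,0.6],[0,0,0]],[[-0.05,0,0.7],[0,0,0]],[[-0.05,0,0.75],[0,0,0]],[[-0.05,0,0.75],[0,0,0]]]' | sed -n '1,4p'
```

```text
clock: 21.6
position: [0.5892, 0.2153, 0.1612]
clock: 22.6
position: [0.5774, 0.1027, 0.1612]
clock: 23.6
position: [0.5741, 0.101, 0.1005]
ee_rot: [0.943, 0.334, -0.0, -0.0]
ft_force: [0.4, -0.5, 0.5]
```

```bash
python3 -m inch '[[[0.025,0,0],[0,0,0]],[[0.05,0,0],[0,0,0]],[[0.064,0,0],[0,0,0.035]],[[0.078,0.001,0],[0,0,0.07]],[[0.092,0.002,0],[0,0,0.105]],[[0.106,0.003,0],[0,0,0.14]],[[0.12,0.005,0],[0,0,0.175]],[[0.135,0.007,0],[0,0,0.21]],[[0.149,0.01,0],[0,0,0.244]],[[0.149,0.01,0],[0,0,0.244]]]' | sed -n '1,4p'
python3 -m inch '[[[-0.03,0,0],[0,0,0]],[[-0.05,0,0],[0,0,0]],[[-0.05,0,-0.15],[0,0,0]],[[-0.05,0,-0.25],[0,0,0]],[[-0.05,0,-0.35],[0,0,0]],[[-0.05,0,-0.45],[0,0,0]],[[-0.05,0,-0.55],[0,0,0]],[[-0.05,0,-0.65],[0,0,0]],[[-0.05,0,-0.75],[0,0,0]],[[-0.05,0,-0.75],[0,0,0]]]' | sed -n '1,4p'
python3 - <<'E'
from h import *
s=snap("side","s10.png"); 
G=s.max(2)
for v in range(184,206): print(v,G[v,226:252])
E
```

```text
clock: 24.6
position: [0.5837, 0.1079, 0.1014]
ee_rot: [0.97, 0.242, -0.001, 0.0]
ft_force: [-4.0, -1.3, 1.8]
clock: 25.6
position: [0.5813, 0.1063, 0.1626]
ee_rot: [0.97, 0.242, 0.001, 0.0]
ft_force: [0.5, 0.5, 0.1]
184 [194 196 161 159 139 160 185 140 183 195 178 189 173 182 183 186 199 198
 195 197 196 200 201 184 192 148]
185 [199 199 201 201 189 204 190 190 187 201 185 199 182 195 198 199 198 196
 197 198 202 208 192 147 163 145]
186 [196 195 193 194 197 198 200 201 199 197 198 195 193 194 197 198 199 200
 203 207 192 182 144 116 128 129]
187 [194 193 191 194 195 196 198 197 196 196 195 193 193 196 201 203 208 184
 189 181 130  72  58  61  40  39]
188 [193 192 193 195 195 198 198 196 195 196 194 191 196 201 190 186 181 111
 111  40  38  42  47  48  47  50]
189 [192 191 195 195 196 198 196 195 196 195 193 192 201 208 159 108  38  37
  41  47  48  50  51  53  52  50]
190 [191 194 195 195 198 197 195 196 197 196 194 200 186 198 151  25  36  49
  50  51  53  53  52  54  52  47]
191 [192 195 194 197 198 196 196 198 201 187 202 194 149 166 138  36  42  52
  53  53  54  53  51  53  51 
[... 858 characters left out ...]

  45  67 117 138 135 134 131 131]
200 [150 159  82  45  47  46  58 111 123 118  86  90  46  48  54  53  50  45
  84 115 135 133 132 130 131 129]
201 [153 151  50  46  49  44  81  91  93  92  91  90  92  47  48  49  45  79
 125 136 132 130 131 133 133 136]
202 [157 112  51  61  56  69 125  94  96  97  93  84 167  99  48  46  68 124
 135 132 132 133 137 113 114 116]
203 [161  60  53  82  73 129 124  93  96  96  93  81 185 148  61  41  99 137
 132 131 135 114 117  70  67  68]
204 [151  44  64  87  81 164  94  90  97  97  93  80 151 156  72  50 123 135
 132 133 138  70  68  72  74  76]
205 [126  45  73  83  72 149  99  91  96  98  93 100 147 135  71  68 138 133
 131 134 114  70  71  74  76  75]
```

The arc is done. Next I'll move over the centre with the knuckles turned between the posts, then come down slowly.

```bash
python3 -m inch '[[[0.006,0.05,0],[0,0,-0.07]],[[0.012,0.1,0],[0,0,-0.14]],[[0.02,0.17,0],[0,0,-0.21]],[[0.027,0.23,0],[0,0,-0.28]],[[0.033,0.29,0],[0,0,-0.35]],[[0.04,0.35,0],[0,0,-0.42]],[[0.046,0.4,0],[0,0,-0.49]],[[0.052,0.46,0],[0,0,-0.56]],[[0.06,0.515,0],[0,0,-0.63]],[[0.06,0.515,0],[0,0,-0.63]]]' | sed -n '1,4p'
python3 -c "
from h import *
C=(.6052,.0722)
to((.605,.0724,.1),56.5)
for n,u,v in(('before',233.3,194.5),('now',238,191.7)): print(n,ang('side',u,v,.121))"
python3 -m inch '[[[0,0,0.05],[0,0,0]],[[0,0,0.13],[0,0,0]],[[0,0,0.22],[0,0,0]],[[0,0,0.31],[0,0,0]],[[0,0,0.4],[0,0,0]],[[0,0,0.49],[0,0,0]],[[0,0,0.58],[0,0,0]],[[0,0,0.65],[0,0,0]],[[0,0,0.7],[0,0,0]],[[0,0,0.7],[0,0,0]]]' | sed -n '1,4p'
```

```text
clock: 26.65
position: [0.6043, 0.0712, 0.1606]
ee_rot: [0.881, 0.472, -0.0, -0.0]
ft_force: [-0.7, 0.9, -0.3]
shift [ 0.018 -0.     0.757] turn [-0.001  0.001 -0.003] pos [0.6043 0.0712 0.1606] t 26.65
before [ 57.9 -16.6]
now [ 56.1 -29.2]
clock: 27.65
position: [0.604, 0.0719, 0.1046]
ee_rot: [0.881, 0.472, -0.0, -0.0]
ft_force: [-0.5, -0.2, 0.6]
```

```bash
for i in 1 2; do python3 -m inch '[[[0,0,0.01],[0,0,0]],[[0,0,0.02],[0,0,0]],[[0,0,0.03],[0,0,0]],[[0,0,0.04],[0,0,0]],[[0,0,0.05],[0,0,0]],[[0,0,0.06],[0,0,0]],[[0,0,0.07],[0,0,0]],[[0,0,0.08],[0,0,0]],[[0,0,0.09],[0,0,0]],[[0,0,0.09],[0,0,0]]]' | sed -n '2p;4p';done
```

```text
position: [0.6042, 0.072, 0.0979]
ft_force: [0.0, 0.3, -0.2]
position: [0.6042, 0.072, 0.0907]
ft_force: [-0.7, 0.1, -0.1]
```

```bash
for i in 1 2; do python3 -m inch '[[[0,0,0.005],[0,0,0]],[[0,0,0.01],[0,0,0]],[[0,0,0.015],[0,0,0]],[[0,0,0.02],[0,0,0]],[[0,0,0.025],[0,0,0]],[[0,0,0.03],[0,0,0]],[[0,0,0.035],[0,0,0]],[[0,0,0.04],[0,0,0]],[[0,0,0.05],[0,0,0]],[[0,0,0.05],[0,0,0]]]' | sed -n '2p;4p';done
```

```text
position: [0.6042, 0.072, 0.0867]
ft_force: [0.2, -0.3, 1.3]
position: [0.6047, 0.0717, 0.084]
ft_force: [-3.1, -2.2, 8.0]
```

Contact is at a reading of about 0.086, with 8 N. I'll keep pressing in small steps.

```bash
for i in 1 2; do python3 -m inch '[[[0,0,0.005],[0,0,0]],[[0,0,0.01],[0,0,0]],[[0,0,0.015],[0,0,0]],[[0,0,0.02],[0,0,0]],[[0,0,0.025],[0,0,0]],[[0,0,0.03],[0,0,0]],[[0,0,0.035],[0,0,0]],[[0,0,0.04],[0,0,0]],[[0,0,0.04],[0,0,0]],[[0,0,0.04],[0,0,0]]]' | sed -n '2p;4p';done
```

```text
position: [0.6043, 0.072, 0.0796]
ft_force: [-0.6, 0.1, 0.9]
position: [0.6043, 0.072, 0.0765]
ft_force: [-1.2, 0.3, 1.5]
```

The force has dropped, so the table slipped past the detents and is sinking. I'll press on to the stop.

```bash
for i in 1 2; do python3 -m inch '[[[0,0,0.005],[0,0,0]],[[0,0,0.01],[0,0,0]],[[0,0,0.015],[0,0,0]],[[0,0,0.02],[0,0,0]],[[0,0,0.025],[0,0,0]],[[0,0,0.03],[0,0,0]],[[0,0,0.035],[0,0,0]],[[0,0,0.04],[0,0,0]],[[0,0,0.04],[0,0,0]],[[0,0,0.04],[0,0,0]]]' | sed -n '2p;4p';done
```

```text
position: [0.6048, 0.072, 0.0764]
ft_force: [-11.3, -3.0, 26.7]
position: [0.605, 0.072, 0.0762]
ft_force: [-24.7, -5.4, 53.0]
```

It hit a hard stop at 0.0764, about 9 mm below first contact. I'll lift and move away.

```bash
python3 -m inch '[[[0,0,-0.1],[0,0,0]],[[0,0,-0.2],[0,0,0]],[[0,0,-0.3],[0,0,0]],[[0,0,-0.4],[0,0,0]],[[0,0,-0.5],[0,0,0]],[[0,0,-0.6],[0,0,0]],[[0,0,-0.7],[0,0,0]],[[0,0,-0.8],[0,0,0]],[[0,0,-0.9],[0,0,0]],[[0,0,-1],[0,0,0]]]' | sed -n '2p;4p'
for i in 1 2 3; do python3 -m inch '[[[0.1,-0.06,-0.01],[0,0,0]],[[0.2,-0.12,-0.02],[0,0,0]],[[0.3,-0.18,-0.03],[0,0,0]],[[0.4,-0.24,-0.04],[0,0,0]],[[0.5,-0.3,-0.05],[0,0,0]],[[0.6,-0.36,-0.06],[0,0,0]],[[0.7,-0.42,-0.07],[0,0,0]],[[0.8,-0.48,-0.08],[0,0,0]],[[0.9,-0.54,-0.09],[0,0,0]],[[1,-0.6,-0.1],[0,0,0]]]' | sed -n '1,2p;4p'; done
python3 - <<'E'
from h import *
def pad(n,im,uv):
    cs,_=cv2.findContours((((im.min(2)>75)&(np.ptp(im,axis=2)<25))*255).astype(np.uint8),cv2.RETR_LIST,cv2.CHAIN_APPROX_NONE)
    for q in cs:
        if 200<cv2.contourArea(q)<900:
            e=cv2.fitEllipse(q)
            if np.hypot(e[0][0]-uv[0],e[0][1]-uv[1])<8: return np.round(e[0]+e[1],1)
for n,a,uv in(("top","top0.png",(244,214)),("side","side0.png",(254,208))):
    im=snap(n,n+"end.png"); old=cv2.imread("pics/"+a)[:,:,::-1]
    print(n,"pad before",pad(n,old,uv),"after",pad(n,im,uv))
    for nm,z in(("proud",.121),("home",.112)): print(nm,np.round(proj(n,[.6045,.0728,z]),1))
    red=lambda i:[tuple(np.round(c,1)) for c in cv2.connectedComponentsWithStats(((i[:,:,0].astype(int)-i[:,:,1]>60)&(i[:,:,1]<50)).astype(np.uint8))[3][1:] ][:6]
    if n=="top": print(posts(n,im,np.array([.605,.0722]),.137)); G=im.max(2); print(G[182:194,247:268])
    d=(np.abs(im.astype(int)-old).max(2)>60).astype(np.uint8)
    nn,_,st,ce=cv2.connectedComponentsWithStats(d); print([(s[:4].tolist(),int(s[4])) for s in st[1:] if s[4]>15])
E
```

```text
position: [0.6043, 0.072, 0.1507]
ft_force: [-0.3, -0.5, 0.4]
clock: 37.65
position: [0.6086, 0.1659, 0.1581]
ft_force: [0.8, 0.7, -0.0]
clock: 38.65
position: [0.613, 0.2591, 0.166]
ft_force: [0.1, 0.7, 0.7]
clock: 39.65
position: [0.6173, 0.3523, 0.174]
ft_force: [-0.4, 0.2, 0.0]
top pad before [243.3 213.1  26.4  26.9] after [243.3 213.5  26.8  27.2]
proud [242.8 213.4]
home [243.  213.9]
[(247.7, 234.0, np.float64(39.7), np.float64(-167.3)), (222.5, 217.5, np.float64(37.3), np.float64(103.9)), (263.6, 208.7, np.float64(38.1), np.float64(-80.6)), (238.6, 192.9, np.float64(36.1), np.float64(11.9))]
[[126 131 135 134 135 134 133 132 129 127 124 118 116 117 115 117 116 115
  116 117 116]
 [ 99 106 113 118 123 129 133 135 137 136 131 128 123 121 117 117 117 116
  117 115 116]
 [ 67  71  76  81  87  98 112 121 127 133 137 137 132 126 122 120 116 118
  117 119 117]
 [ 54  55  55  57  60  66  73  85  99 117 131 138 135 132 128 124 120 118
  118 116 116]
 [ 53  52  54  53  53  54  55  60  70  94 119 130 126 117 116 120 123 122
  119 116 117]
 [ 52  53  53  52  52  53  53  54  59  81 109 1
[... 811 characters left out ...]
76, 7, 8], 17), ([160, 284, 20, 15], 83), ([179, 292, 7, 7], 17), ([224, 365, 10, 11], 28)]
side pad before [255.3 207.5  70.3  74.3] after None
proud [254.8 207. ]
home [254.7 209.7]
[([86, 0, 383, 304], 31994), ([476, 0, 36, 40], 796), ([469, 32, 3, 20], 20), ([454, 68, 12, 6], 21), ([427, 95, 85, 173], 5404), ([105, 154, 11, 15], 30), ([245, 186, 20, 5], 68), ([227, 189, 15, 18], 84), ([269, 191, 13, 19], 40), ([243, 192, 18, 12], 40), ([270, 201, 6, 6], 30), ([232, 203, 8, 7], 27), ([239, 207, 30, 13], 96), ([269, 208, 8, 12], 37), ([247, 221, 9, 9], 36), ([229, 224, 43, 14], 71), ([478, 280, 34, 49], 716), ([193, 283, 284, 101], 5411), ([191, 295, 18, 16], 72), ([269, 297, 38, 26], 60)]
```

```bash
python3 - <<'E'
from h import *
a,b=cv2.imread("pics/side0.png"),cv2.imread("pics/sideend.png")
print("rear rim col 255:",a[182:194,255].max(1),b[182:194,255].max(1))
print("front rim col 262:",a[226:246,262].max(1),b[226:246,262].max(1))
for n in("top","side"):
  for f in(n+"0",n+"end"):
    i=cv2.imread(f"pics/{f}.png").astype(int); m=((i[:,:,2]-i[:,:,1]>70)&(i[:,:,1]<50)).astype(np.uint8)
    _,_,st,ce=cv2.connectedComponentsWithStats(m); print(f,[c.round(1).tolist() for s,c in zip(st[1:],ce[1:]) if s[4]>120])
E
```

```text
rear rim col 255: [135 127 135 131  94  35  43  45  46  47  44  44] [162 151 156 172 195 200 216 199  90 101 101 100]
front rim col 262: [ 49  44  27  12  14  16  13  19  65  86  71 127 179 189 176 123  70  61
  92 135] [ 60  60  62  62  50  28  20  22  21   7  24 152 209 218 205 149  89  77
 113 162]
top0 [[146.9, 174.9], [306.3, 296.7]]
topend [[147.1, 174.9], [306.4, 297.0]]
side0 [[272.8, 31.5], [293.9, 33.4], [315.0, 35.3], [337.3, 188.9], [184.2, 267.1]]
sideend [[272.8, 32.9], [338.1, 189.0]]
```

The rear rim dropped about 3 px, against 2.7 px expected for 9 mm. The notch is at about −33° over the pin, and the jars have not moved. Handing in.

```bash
python3 -c "
from workcell import manip
print(manip.hand_in())"
```

```text
the job is handed in; nothing more can be done
None
```

The jar table's notch is turned over the drive pin and the table is pressed about 9 mm down to its stop. The hand is clear, the top view shows both jars unmoved, and the job is handed in; the final press peaked at about 59 N at the fingertip, under the 120 N wrist limit.

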